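Sort the loose die punches, connector hubs and glass octahedron

ROBOT

A 6-joint arm with a two-finger parallel gripper is mounted at the origin on the work surface. World frame = base frame: x ahead of the robot, y to its left, z up, the work surface at z = 0. Lengths are in m, angles in degrees, forces in N, time in s.
With the tool pointing down it reaches from about 0.375 to 0.9 m from the base axis. Payload 3.1 kg.
Tool frame: the origin (TCP) lies at the very end of the fingers, on their centre line; the grasp point (between the pads) lies 19 mm behind it; z points along the fingers, y is the line along which they close (so a half turn about z gives the same grasp; the last joint's range is limited). The gripper opens to 87 mm and grips with 3 to 60 N. Pads are 19 mm wide; open, the fingers measure 117 mm over their backs; the gripper's body (75 mm by 190 mm) begins 51 mm behind the grasp point.
Start: joints at [53.314, 30.224, 82.088, -0, 67.689, -10.227], TCP at [0.278, 0.56, 0.223] pointing down, gripper open.
Joint ranges: [-176.69, 176.69], [-43.24, 126.21], [12.49, 139.97], [-82, 262], [0, 151.66], [-163.58, 163.58]. Speed limits (degrees/s): [159.86, 159.86, 180, 180, 180, 180].

INTERFACE

Orientations are given as a 3x3 rotation matrix whose columns are the frame's x, y, z axes.
In Python, from rig import readout, cams, bot gives the robot as it stands.
- The arm moves only by the shell command python3 -m inch 'ROWS'. ROWS is JSON, a list of rows, each a list of 5 numbers: the shift along the world's x, y, z in cm, then the turn about the world's z in degrees, then the finger opening in cm, from 0 to 8.7. In form: [[dx, dy, dz, twist, fingers], ...]. A call has 1 to 10 rows; each row is the pose to reach, as a shift and turn from the pose commanded when the call began; what a row does not reach only later rows make up. A row lasts 1/12 s, in which the tool goes at most 41.7 mm and 7.16 degrees, less where a joint would pass 70% of its speed; a pose out of reach is approached as far as the arm can. A call with a gripper value outside its range is refused whole. The fingers move at their own pace and stop on an object; the grip force is fixed at half the most. Time passes only in rows, so rows that repeat a pose let the fingers close. It gives the time, the measured TCP pose, the force, the opening and the grip force at its end, in the units of the state.
- readout.read_state(): the state, without advancing time (a new reading comes with each control period).
- cams.capture(name): name is "scene" or "top"; returns a dict with "image" (400x640x3 uint8, blue, green, red), "intrinsics" (3x3 intrinsics, pixels), "k1" (the pictures are not rectified: a ray, as slopes to the right and down, at radius r is drawn at 1 + k1 r^2 times it, then the intrinsics apply), "xyz" and "rotation" of the camera in the world. Camera axes: x right, y down, z forward; pixel columns grow to the right and rows downward; lengths in m; the calibration is good to about 2 mm. A picture is of the moment at which its call begins. There is no depth.
- bot.hand_in(): hands the job in; it is judged then, once.
The state is a dict: "time_s": time; "joint_positions": joint angles; "qvel": joint speeds; "tau": joint torques, N m; "position": TCP position; "tcp_rot": TCP orientation; "force": force on the tool from outside, world axes, zero at the start; "moment": the same for the moment, N m; "opening": opening from 0.0 (shut) to 1.0 (fully open); "grasp_force": force on a finger pad.
Only numpy, scipy, OpenCV 4.12 (cv2) and the standard library are available. Lean on these libraries where they do the work, as an engineer would, in place of code of your own. Each camera call takes 0.05 s, during which the arm holds its last target. There are 200 camera calls.

TASK

Sort the mixed parts on the counter: stand the two steel punches upright in the rectangular tray, one in each bay, and put both white connector hubs in the round dish, side by side on its floor. Last of all, when those four are in place, stand the glass octahedron upright in the middle of the cork stand. Set every part down rather than dropping it, and leave the jar and the mallet where they are.

Things in the scene. Friction and masses are not known exactly. Their poses are not given: they have to be found in the camera images.
- hub_a: white nylon six-way connector hub, 30 g: a 31 mm ball with an 18 mm thick round stub along each of its six axis directions, 44 mm from end to end. Origin at its centre, 22 mm above what it stands on; x, y, z run along the stubs (z up at the start). Grip it across the flat ends of two opposed level stubs (44 mm, along its x or y). Both hubs are alike.
- hub_b: white nylon six-way connector hub, 30 g: a 31 mm ball with an 18 mm thick round stub along each of its six axis directions, 44 mm from end to end. Origin at its centre, 22 mm above what it stands on; x, y, z run along the stubs (z up at the start). Grip it across the flat ends of two opposed level stubs (44 mm, along its x or y). Both hubs are alike.
- punch_a: plain steel die punch, about 180 g, standing upright: a round foot 36 mm across and 9 mm thick, with a 20 mm thick round shaft rising from it to 54 mm in all. Origin at the centre of its underside, z up along the shaft. Grip the shaft from any side. Identical to the other punch.
- punch_b: plain steel die punch, about 180 g, standing upright: a round foot 36 mm across and 9 mm thick, with a 20 mm thick round shaft rising from it to 54 mm in all. Origin at the centre of its underside, z up along the shaft. Grip the shaft from any side. Identical to the other punch.
- octahedron: smoky grey-brown glass octahedron, 140 g, 52 mm tall: a four-sided double pyramid with blunt square tips (25 mm), standing on one, and an upright band round its waist from 18 to 34 mm height, 52 mm across flats, 74 mm across corners. Origin: centre of its underside, z up; x and y point squarely out of the waist's flats. Grip it there, across two opposed flats (52 mm, along its x or y).
- punch_tray: fixed open rectangular pale wooden tray for the punches, 140 mm long (its y) by 76 mm (its x), 14 mm tall, walls 4 mm. A 4 mm wall of the same height across the middle parts it into two bays, each 64 mm (y) by 68 mm (x) inside, their centres at y = +34 mm and -34 mm. Origin at the centre of its underside; inner floor 4 mm above it.
- dish: fixed shallow round grey enamelled dish for the hubs: rim 132 mm across and 12 mm high, flat inner floor 116 mm across and 4 mm above the counter. Origin at the centre of its underside.
- cork_stand: fixed solid round cork stand for the octahedron, 90 mm across and 15 mm tall, flat on top. Origin at the centre of its underside, on the counter.
- jar: clear jar with spare hubs in it and a black lid, 82 mm across and 96 mm tall, at the left near side of the counter; not to be moved. Origin at the centre of its underside.
- mallet: rubber-headed mallet lying at the left, not to be moved: handle 22 mm thick along its x, ending at x = -120 mm; black head 38 mm thick, 70 mm wide, at x = +100 mm. Origin on the counter under the handle. Only low things (pencil, eraser, steel rule, under 15 mm high) lie between the parts and targets; nothing there but the jar tops 60 mm.
There are look-alikes about, which are no part of the job. Several things have the shape of the cork_stand; the one meant has the colours described above.

How it is judged:
By the outcome, as a careful person would: the job done as asked, in the order asked, and still so for the second after the job is handed in, with the robot touching nothing.
It also fails if it takes over 115 s, if anything falls off the work surface, if the arm or the gripper's body presses on something with over 40 N, if the wrist force passes 120 N, or if a joint passes its speed limit or range.

## Working session

There is one attempt and no reset: what is moved stays moved. The work goes in short steps, Python scripts to look and compute and a shell command to move; the robot and the scene stay as the last step left them, time stands still between calls to the robot, and variables do not carry over. Pictures are saved under pics/ and viewed, at most 14 in all, crops included, and the job is handed in when it is done.

```bash
mkdir -p pics
cat > h.py <<'E'
import numpy as np, cv2
from rig import readout, cams, bot
def snap(n,f):
    c=cams.capture(n); cv2.imwrite(f'pics/{f}.png',c['image']); np.savez(f'{f}.npz',**{k:np.array(v) for k,v in c.items()}); return c
def load(f): return dict(np.load(f'{f}.npz'))
def ray(c,u,v):
    K=np.array(c['intrinsics']);k=float(c['k1'])
    d=cv2.undistortPoints(np.array([[[u,v]]],float),K,np.array([k,0,0,0,0.]))[0,0]
    r=np.array(c['rotation'])@np.array([d[0],d[1],1]); return np.array(c['xyz']).ravel(),r/np.linalg.norm(r)
def onz(c,u,v,z):
    o,r=ray(c,u,v); return o+r*(z-o[2])/r[2]
def tri(c1,p1,c2,p2):
    o1,r1=ray(c1,*p1);o2,r2=ray(c2,*p2)
    s=np.linalg.lstsq(np.c_[r1,-r2],o2-o1,rcond=None)[0]
    a,b=o1+s[0]*r1,o2+s[1]*r2; return (a+b)/2,np.linalg.norm(a-b)
def proj(c,p):
    R=np.array(c['rotation']).T; q=R@(np.array(p)-np.array(c['xyz']).ravel()); s=q[:2]/q[2]; s=s*(1+float(c['k1'])*(s@s)); K=np.array(c['intrinsics']); return (K[:2,:2]@s+K[:2,2]).round(1)
E
python3 - <<'E'
from h import *
for n in('scene','top'):
    c=snap(n,n+'0'); print(n,c['xyz'],np.round(c['rotation'],3).tolist(),c['intrinsics'],c['k1'])
s=readout.read_state();print(s['time_s'],s['position'],np.round(s['tcp_rot'],3).tolist(),s['opening'])
E
```

```text
scene [ 1.19930806 -0.21250103  0.6694507 ] [[0.401, 0.588, -0.703], [0.916, -0.258, 0.307], [-0.001, -0.767, -0.642]] [[424.57347309   0.         317.96640436]
 [  0.         424.57347309 194.89531812]
 [  0.           0.           1.        ]] -0.032203077569955864
top [0.42382276 0.07008763 1.00585736] [[0.012, -0.997, 0.08], [-1.0, -0.012, 0.007], [-0.006, -0.08, -0.997]] [[409.32725851   0.         325.87127353]
 [  0.         409.32725851 195.23417619]
 [  0.           0.           1.        ]] -0.10246959245265698
0.1 [0.27804299 0.55901534 0.22167568] [[-0.895, 0.446, -0.001], [0.446, 0.895, -0.002], [0.0, -0.002, -1.0]] 0.998591508686294
```

View pics/scene0.png

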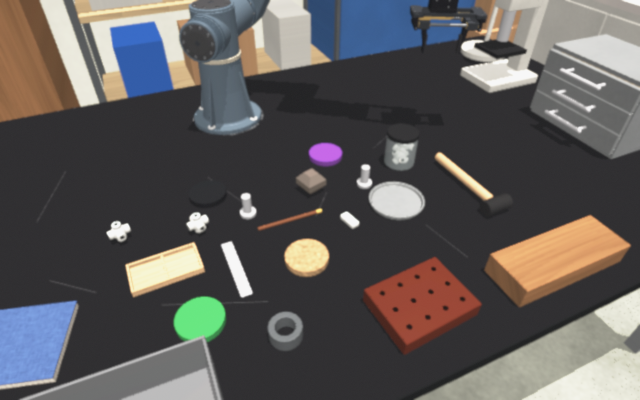

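View pics/top0.png

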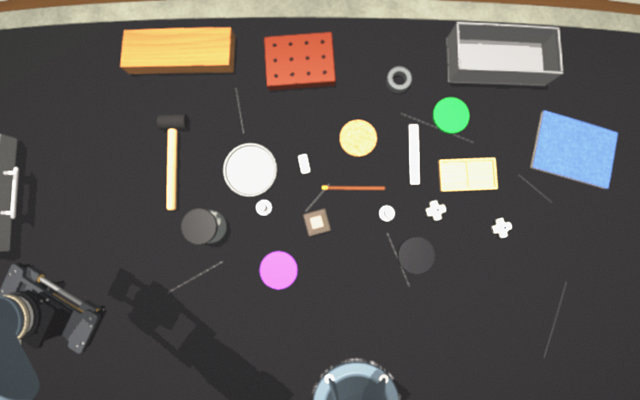

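Scene view: the hubs are at (119,231) and (198,222), the punches at (248,206) and (365,177), the octahedron at (311,181), the tray at (165,268) and the dish at (397,200). Four discs have the stand's shape, listed by their top-view pixels: cork-yellow (358,138), green (451,115), magenta (278,270) and black (417,256). Only the one at (358,138) has a cork colour. I'll confirm it in an enlarged crop.

Run:
```python
from h import *
t=load('top0');s=load('scene0')
for c,n,b in((t,'top',(220,100,520,290)),(s,'scene',(90,140,430,350))):
    im=c['image'];x0,y0,x1,y1=b
    if n=='top':cv2.imwrite('pics/ct.png',cv2.resize(im[y0:y1,x0:x1],None,fx=2.6,fy=2.6,interpolation=cv2.INTER_CUBIC))
    else:cv2.imwrite('pics/cs.png',cv2.resize(im[y0:y1,x0:x1],None,fx=2.3,fy=2.3,interpolation=cv2.INTER_CUBIC))
    g=im.max(2); m=np.zeros_like(g);m[y0:y1,x0:x1]=(g[y0:y1,x0:x1]>70)*255
    for q in cv2.findContours(m,0,2)[0]:
        a=cv2.contourArea(q)
        if a<60: continue
        M=cv2.moments(q);u,v=M['m10']/a,M['m01']/a
        print(n,int(a),(round(u,1),round(v,1)),cv2.boundingRect(q),np.round(cv2.minAreaRect(q)[1],1),round(cv2.minAreaRect(q)[2]),im[int(v),int(u)],onz(c,u,v,.01).round(3)[:2])
```

```text
top 1236 (278.1, 269.7) (258, 250, 41, 40) [39. 40.] 90 [247 162 246] [0.322 0.191]
top 1123 (414.4, 255.3) (386, 232, 49, 55) [58.3 38.6] 67 [85 85 87] [ 0.361 -0.139]
top 296 (501.4, 227.4) (490, 217, 23, 22) [20.2 19.7] 30 [247 246 246] [ 0.43  -0.357]
top 102 (222.3, 225.9) (220, 213, 7, 27) [ 6. 26.] 0 [ 97 101 100] [0.426 0.33 ]
top 236 (386.5, 212.8) (378, 204, 18, 18) [17. 17.] 90 [248 248 248] [ 0.463 -0.071]
top 310 (435.5, 209.8) (424, 199, 23, 23) [20.6 20.2] 30 [248 248 248] [ 0.472 -0.191]
top 231 (263.5, 207.1) (255, 199, 18, 17) [16. 17.] 90 [248 248 248] [0.473 0.229]
top 971 (328.4, 208.4) (302, 183, 85, 54) [41.9 91.6] 53 [62 60 63] [0.472 0.071]
top 1952 (467.6, 174.0) (437, 156, 62, 37) [34.1 60.5] 88 [181 243 247] [ 0.561 -0.273]
top 207 (303.6, 163.3) (297, 153, 14, 22) [21.4 11.4] 79 [247 247 247] [0.582 0.133]
top 2360 (249.5, 169.3) (222, 142, 56, 56) [55. 55.] 90 [246 247 247] [0.566 0.267]
top 680 (413.7, 153.8) (407, 123, 14, 63) [62.2 12.1] 89 [247 247 247] [ 0.609 -0.139]
top 1166 (357.8, 137.6) (339, 119, 39, 39) [38. 38.] 90 [191 246 247] [0.648 0.   
[... 782 characters left out ...]
.352]
scene 219 (349.3, 219.6) (339, 211, 21, 19) [22.2 12. ] 41 [247 247 247] [0.586 0.133]
scene 348 (197.3, 222.0) (186, 211, 24, 23) [21.2 21. ] 21 [247 247 247] [ 0.455 -0.185]
scene 303 (290.3, 218.7) (257, 207, 66, 24) [ 6.4 68.3] 73 [ 79 106 167] [0.529 0.012]
scene 334 (246.9, 206.7) (239, 192, 18, 28) [27. 17.] 90 [176 176 179] [ 0.45  -0.067]
scene 483 (310.8, 180.0) (296, 168, 31, 26) [26.9 23.3] 45 [131 144 161] [0.416 0.11 ]
scene 2019 (391.8, 196.7) (356, 163, 70, 58) [75.5 41. ] 25 [218 220 220] [0.555 0.263]
scene 674 (325.1, 153.8) (308, 142, 35, 25) [24. 34.] 90 [232 105 199] [0.325 0.191]
scene 792 (400.0, 154.8) (384, 140, 34, 31) [30. 33.] 90 [218 223 221] [0.411 0.376]
```

View pics/ct.png

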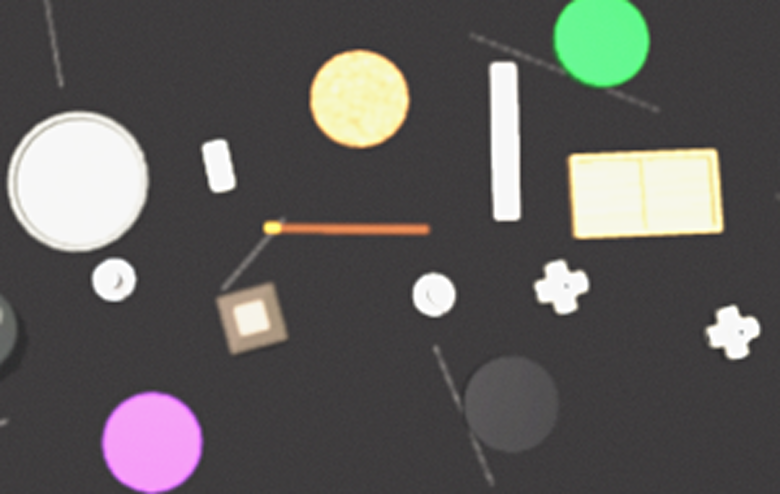

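View pics/cs.png

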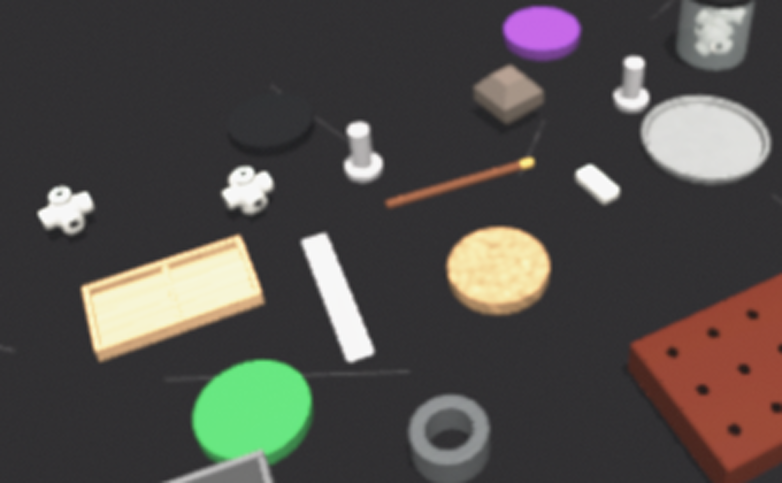

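The crop confirms it: the speckled cork disc at ct (360,98), which is top (358,138), is the stand. The green, magenta and black discs are look-alikes. Next I'll triangulate heights and measure yaws.

Run:
```python
from h import *
t=load('top0');s=load('scene0')
def T(n,p,q): a,e=tri(t,p,s,q); print(n,a.round(4),'gap',round(e,4))
ct=lambda x,y:(220+x/2.6,100+y/2.6); cs=lambda x,y:(90+x/2.3,140+y/2.3)
T('hubL sil',(435.5,209.8),(197.3,222.0)); T('hubR sil',(501.4,227.4),(118.2,230.8))
T('punR top',ct(438,295),cs(358,130)); T('punL top',ct(116,281),cs(634,63))
T('octa tip',ct(252,317),cs(509,79)); T('cork',(357.8,137.6),cs(498,263)); T('dish rim',(249.5,169.3),cs(705,137))
T('tray cor1',ct(716,150),cs(84,288));T('tray cor2',ct(570,155),cs(241,237)); T('traymid',(467.6,174.0),cs(172,294))
for n,p in(('punR foot',(386.5,212.8)),('punL',(263.5,207.1))): print(n,onz(t,*p,.009).round(4))
print('tray',onz(t,467.6,174,.012).round(4),'cork',onz(t,357.8,137.6,.014).round(4),'dish',onz(t,249.5,169.3,.011).round(4))
im=t['image'];g=im.max(2)
def yaw(box,th,mul=4,op=0):
    x0,y0,x1,y1=box;m=(g[y0:y1,x0:x1]>th).astype(np.uint8)
    if op:m=cv2.morphologyEx(m,cv2.MORPH_OPEN,np.ones((op,op)))
    ys,xs=np.nonzero(m);P=np.array([onz(t,a+x0,b+y0,.03)[:2] for a,b in zip(xs,ys)]);c=P.mean(0)
    z=(P-c)@[1,1j]; return c.round(4),round(float(np.degrees(np.angle((z**4).sum())))/4,1),len(P)
print('hubL',yaw((422,197,450,224),110)); print('hubR',yaw((488,215,516,242),110)); 
print('octa',yaw((301,204,336,240),85,op=5),'(square: add 45)')
c=cv2.findContours((g[150:196,432:504]>120).astype(np.uint8),0,1)[0];c=max(c,key=cv2.contourArea)+[432,150]
B=np.array([onz(t,*p,.012)[:2] for p in cv2.boxPoints(cv2.minAreaRect(c))]);print(B.round(4),B.mean(0))
```

```text
hubL sil [ 0.4711 -0.1863  0.0248] gap 0.0025
hubR sil [ 0.4296 -0.3497  0.0246] gap 0.0017
punR top [ 0.4601 -0.0692  0.05  ] gap 0.0012
punL top [0.4717 0.2261 0.0514] gap 0.013
octa tip [0.4391 0.0994 0.0468] gap 0.0046
cork [0.6474 0.0014 0.0148] gap 0.0021
dish rim [0.5669 0.2678 0.0083] gap 0.0022
tray cor1 [ 0.5915 -0.3253  0.0724] gap 0.0111
tray cor2 [ 0.5839 -0.195   0.0696] gap 0.0181
traymid [ 0.5614 -0.2729  0.0087] gap 0.0014
punR foot [ 0.463 -0.071  0.009]
punL [0.4733 0.2296 0.009 ]
tray [ 0.5608 -0.2724  0.012 ] cork [6.473e-01 4.000e-04 1.400e-02] dish [0.566  0.2663 0.011 ]
hubL (array([ 0.4704, -0.186 ]), 14.5, 303)
hubR (array([ 0.4298, -0.3484]), 13.7, 291)
octa (array([0.4387, 0.0993]), -29.6, 562) (square: add 45)
[[ 0.5981 -0.198 ]
 [ 0.6073 -0.3481]
 [ 0.524  -0.3495]
 [ 0.5158 -0.2005]] [ 0.56128262 -0.27402085]
```

Heights agree with the text: hub centres about 24 mm, punch tops about 50 mm, cork about 15 mm and dish about 8 mm. I'm starting with the left punch (0.473, 0.229). The fingers will close along x so the body stays clear of the jar.

```bash
python3 -m inch '[[19.5,-33,-6,-63.5,6],[19.5,-33,-6,-63.5,6],[19.5,-33,-6,-63.5,6],[19.5,-33,-6,-63.5,6],[19.5,-33,-6,-63.5,6],[19.5,-33,-6,-63.5,6],[19.5,-33,-6,-63.5,6],[19.5,-33,-6,-63.5,6],[19.5,-33,-6,-63.5,6],[19.5,-33,-6,-63.5,6]]'
python3 - <<'E'
from h import *
c=snap('top','top1');snap('scene','scene1');s=readout.read_state();print(s['position'],np.round(s['tcp_rot'],3).tolist())
t=load('top0');print('jar',onz(t,204,226,.096))
E
```

```text
time_s: 0.93
position: [0.476, 0.2252, 0.1616]
tcp_rot: [[0.007, 1.0, 0.0], [1.0, -0.007, -0.002], [-0.002, 0.0, -1.0]]
force: [-0.9, -0.3, -0.6]
opening: 0.694
grasp_force: 0.0
[0.47454594 0.22726858 0.16185287] [[0.003, 1.0, -0.001], [1.0, -0.003, -0.0], [-0.0, -0.001, -1.0]]
jar [0.42480566 0.34922147 0.096     ]
```

View pics/scene1.png

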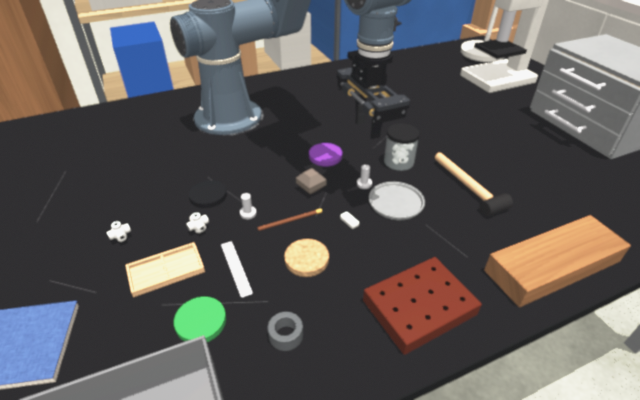

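Scene1: the gripper is above the left punch at (365,177), next to the jar at (402,147) and clear of it. Lowering now and closing.

```bash
python3 -m inch '[[0,0.1,-4,0,6],[0,0.1,-8,0,6],[0,0.1,-11,0,6],[0,0.1,-13,0,6],[0,0.1,-14.1,0,6],[0,0.1,-14.1,0,6],[0,0.1,-14.1,0,4],[0,0.1,-14.1,0,2],[0,0.1,-14.1,0,1],[0,0.1,-14.1,0,1]]'; python3 -m inch '[[0,0,0,0,1],[0,0,0,0,1],[0,0,0,0,1],[0,0,0,0,1]]'
```

```text
time_s: 1.87
position: [0.4744, 0.2309, 0.023]
tcp_rot: [[-0.001, 1.0, 0.003], [1.0, 0.001, 0.001], [0.001, 0.003, -1.0]]
force: [-0.2, 0.3, -0.1]
opening: 0.467
grasp_force: 0.0
time_s: 2.2
position: [0.4738, 0.2306, 0.0219]
tcp_rot: [[-0.001, 1.0, 0.001], [1.0, 0.001, 0.0], [0.0, 0.001, -1.0]]
force: [0.2, 0.2, 2.8]
opening: 0.22
grasp_force: 30.0
```

```bash
python3 -m inch '[[0,0,1.5,0,1],[0,0,4.5,0,1],[0,0,8,0,1],[2,-3,9,0,1],[3,-7,9,0,1],[4,-11,9,0,1],[5,-15,9,0,1],[6,-19,9,0,1],[7,-23,9,0,1],[8,-27,9,0,1]]'; python3 -m inch '[[0.4,-4,0,0,1],[0.7,-8,0,0,1],[0.9,-12,0,0,1],[0.9,-16,0,0,1],[0.9,-20,0,0,1],[0.9,-24,0,0,1],[0.9,-26,0,0,1],[0.9,-26.8,0,0,1],[0.9,-26.8,0,0,1],[0.9,-26.8,0,0,1]]'
python3 - <<'E'
from h import *
snap('top','top2');c=snap('scene','scene2');cv2.imwrite('pics/c2.png',cv2.resize(c['image'][130:330,60:300],None,fx=3,fy=3));print(readout.read_state()['position'])
E
```

```text
time_s: 3.03
position: [0.5529, -0.0413, 0.1111]
tcp_rot: [[-0.0, 1.0, -0.002], [1.0, 0.0, 0.001], [0.001, -0.002, -1.0]]
force: [0.9, 0.1, -2.3]
opening: 0.221
grasp_force: 30.0
time_s: 3.87
position: [0.5615, -0.3061, 0.1107]
tcp_rot: [[-0.0, 1.0, -0.002], [1.0, 0.0, 0.003], [0.003, -0.002, -1.0]]
force: [-0.9, 0.1, -2.0]
opening: 0.22
grasp_force: 30.0
[ 0.56185543 -0.30489109  0.11102072]
```

View pics/c2.png

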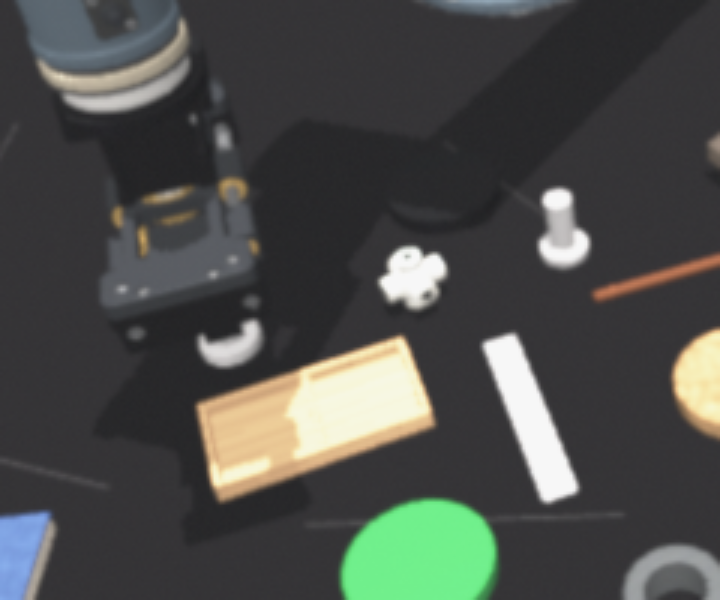

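c2: the punch hangs upright in the fingers, foot at (230,345), above the left bay centred near (250,435). Lowering it.

```bash
python3 -m inch '[[0,-0.1,-3,0,1],[0,-0.1,-6,0,1],[0,-0.1,-7.5,0,1],[0,-0.1,-8.1,0,1],[0,-0.1,-8.3,0,1],[0,-0.1,-8.4,0,1],[0,-0.1,-8.45,0,1],[0,-0.1,-8.5,0,1],[0,-0.1,-8.55,0,1],[0,-0.1,-8.55,0,1]]'
```

```text
time_s: 4.8
position: [0.5628, -0.3088, 0.0269]
tcp_rot: [[-0.001, 1.0, 0.001], [1.0, 0.001, -0.001], [-0.001, 0.001, -1.0]]
force: [-0.6, 0.4, -2.6]
opening: 0.22
grasp_force: 30.0
```

```bash
python3 -m inch '[[0,0,-0.05,0,1],[0,0,-0.05,0,1],[0,0,-0.1,0,1],[0,0,-0.1,0,1],[0,0,-0.1,0,1]]'
```

```text
time_s: 5.22
position: [0.5627, -0.3088, 0.0259]
tcp_rot: [[-0.001, 1.0, 0.001], [1.0, 0.001, -0.001], [-0.001, 0.001, -1.0]]
force: [-0.8, 1.0, 5.0]
opening: 0.217
grasp_force: 30.0
```

Contact: the force went from -2.6 to +5 N. Releasing, lifting, and moving to the right punch (0.462, -0.070).

```bash
python3 -m inch '[[0,0,0,0,2.4],[0,0,0,0,3],[0,0,0,0,4.5],[0,0,0,0,5],[0,0,0,0,5],[0,0,2,0,5],[0,0,5,0,5],[0,0,8,0,5],[-1,3,9,0,5],[-2,7,9,0,6]]'; python3 -m inch '[[-2,4,0,0,6],[-4,8,0,0,6],[-6,12,0,0,6],[-8,16.9,0,0,6],[-8,16.9,0,0,6],[-8,16.9,0,0,6],[-8,16.9,0,0,6]]';  python3 - <<'E'
from h import *
snap('top','top3');c=snap('scene','scene3');cv2.imwrite('pics/c3.png',cv2.resize(c['image'][130:330,60:300],None,fx=3,fy=3));print(readout.read_state()['position'])
E
```

```text
time_s: 6.05
position: [0.5459, -0.2429, 0.1187]
tcp_rot: [[0.003, 1.0, 0.01], [1.0, -0.003, -0.007], [-0.007, 0.01, -1.0]]
force: [1.0, 0.5, -0.1]
opening: 0.598
grasp_force: 0.0
time_s: 6.63
position: [0.4623, -0.0686, 0.1152]
tcp_rot: [[-0.003, 1.0, 0.0], [1.0, 0.003, -0.0], [-0.0, 0.0, -1.0]]
force: [1.2, -1.0, 0.3]
opening: 0.686
grasp_force: 0.0
[ 0.46408287 -0.0705955   0.11530581]
```

View pics/c3.png

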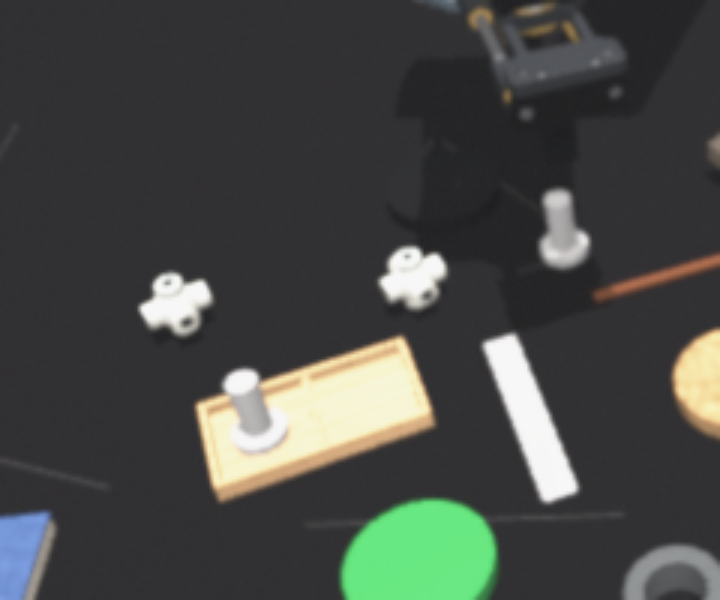

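c3: the first punch stands upright in the left bay at (258,430) and the second is at (563,245). Picking the second.

```bash
python3 -m inch '[[0,0,-4,0,6],[0,0,-7,0,6],[0,0,-9,0,6],[0,0,-9.4,0,6],[0,0,-9.4,0,4],[0,0,-9.4,0,2],[0,0,-9.4,0,1],[0,0,-9.4,0,1],[0,0,-9.4,0,1],[0,0,-9.4,0,1]]'; python3 -m inch '[[0,0,0,0,1],[0,0,0,0,1],[0,0,0,0,1],[0,0,0,0,1]]'
```

```text
time_s: 7.57
position: [0.463, -0.0696, 0.0219]
tcp_rot: [[-0.001, 1.0, 0.002], [1.0, 0.001, -0.001], [-0.001, 0.002, -1.0]]
force: [0.3, -0.3, -0.9]
opening: 0.324
grasp_force: 0.0
time_s: 7.9
position: [0.463, -0.0696, 0.0216]
tcp_rot: [[-0.001, 1.0, 0.001], [1.0, 0.001, -0.0], [-0.0, 0.001, -1.0]]
force: [1.2, 0.4, 5.5]
opening: 0.222
grasp_force: 30.0
```

```bash
python3 -m inch '[[0,0,1.5,0,1],[0,0,4.5,0,1],[0,0,8,0,1],[2,-3,8,0,1],[4,-7,8,0,1],[6,-11,8,0,1],[8,-14,8,0,1],[9.6,-16.8,8,0,1],[9.6,-16.8,8,0,1],[9.6,-16.8,8,0,1]]'; python3 -m inch '[[0,0,-3,0,1],[0,0,-6,0,1],[0,0,-7,0,1],[0,0,-7.3,0,1],[0,0,-7.4,0,1],[0,0,-7.5,0,1],[0,0,-7.5,0,1],[0,0,-7.55,0,1],[0,0,-7.6,0,1],[0,0,-7.6,0,1]]'
```

```text
time_s: 8.73
position: [0.5586, -0.2392, 0.1002]
tcp_rot: [[0.002, 1.0, -0.0], [1.0, -0.002, 0.0], [0.0, -0.0, -1.0]]
force: [-0.9, 0.6, -1.8]
opening: 0.223
grasp_force: 30.0
time_s: 9.57
position: [0.5588, -0.2377, 0.0257]
tcp_rot: [[-0.001, 1.0, 0.001], [1.0, 0.001, -0.001], [-0.001, 0.001, -1.0]]
force: [0.4, 0.3, -0.5]
opening: 0.219
grasp_force: 30.0
```

```bash
python3 -m inch '[[0,0,-0.05,0,1],[0,0,-0.05,0,1],[0,0,-0.05,0,2.4],[0,0,-0.05,0,3],[0,0,-0.05,0,4.5],[0,0,-0.05,0,5],[0,0,-0.05,0,5],[0,0,2,0,5],[0,0,5,0,5],[0,0,8,0,6]]'; python3 -m inch '[[-2,1,0,5,7],[-5,3,0,10,7],[-8.8,5.2,0,14.5,7],[-8.8,5.2,0,14.5,7],[-8.8,5.2,0,14.5,7],[-8.8,5.2,0,14.5,7]]';  python3 - <<'E'
from h import *
snap('top','top4');c=snap('scene','scene4');cv2.imwrite('pics/c4.png',cv2.resize(c['image'][130:330,60:300],None,fx=3,fy=3));print(readout.read_state()['position'])
E
```

```text
time_s: 10.4
position: [0.5575, -0.2369, 0.1046]
tcp_rot: [[-0.001, 1.0, -0.003], [1.0, 0.001, 0.002], [0.002, -0.003, -1.0]]
force: [1.3, 1.0, 1.0]
opening: 0.592
grasp_force: 0.0
time_s: 10.9
position: [0.4712, -0.186, 0.1054]
tcp_rot: [[-0.251, 0.968, 0.002], [0.968, 0.251, -0.001], [-0.002, 0.001, -1.0]]
force: [0.4, -2.1, 0.1]
opening: 0.802
grasp_force: 0.0
[ 0.47251509 -0.18698433  0.10542282]
```

View pics/c4.png

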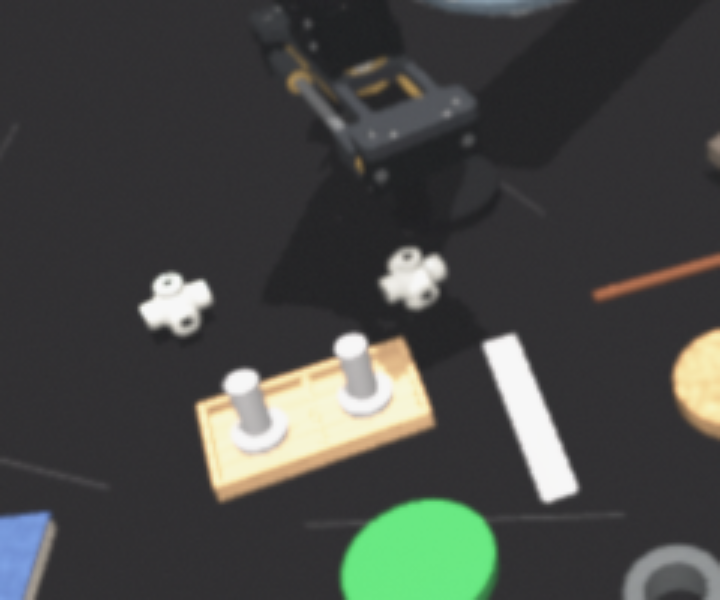

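c4: both punches stand in their bays, at (258,430) and (365,390). The gripper is over the hub at (413,278). Picking the hub.

```bash
python3 -m inch '[[0,0,-4,0,7],[0,0,-7,0,7],[0,0,-9,0,7],[0,0,-9.5,0,7],[0,0,-9.5,0,7],[0,0,-9.5,0,5.5],[0,0,-9.5,0,4],[0,0,-9.5,0,3.5],[0,0,-9.5,0,3.5],[0,0,-9.5,0,3.5]]'; python3 -m inch '[[0,0,0,0,3.5],[0,0,0,0,3.5],[0,0,0,0,3.5],[0,0,0,0,3.5]]'
```

```text
time_s: 11.83
position: [0.471, -0.1858, 0.011]
tcp_rot: [[-0.251, 0.968, 0.002], [0.968, 0.251, -0.001], [-0.002, 0.001, -1.0]]
force: [-0.2, 0.8, -0.3]
opening: 0.509
grasp_force: 0.0
time_s: 12.17
position: [0.471, -0.1858, 0.011]
tcp_rot: [[-0.251, 0.968, 0.002], [0.968, 0.251, -0.001], [-0.001, 0.001, -1.0]]
force: [-0.0, 0.7, 6.8]
opening: 0.504
grasp_force: 30.0
```

```bash
python3 -m inch '[[0,0,1.5,0,3.5],[0,0,4.5,0,3.5],[0,2,8,0,3.5],[1,5,9,4,3.5],[2,9,9,8,3.5],[3,13,9,12,3.5],[4,17,9,16,3.5],[5,21,9,20,3.5],[6,25,9,24,3.5],[6.5,29,9,25.5,3.5]]'; python3 -m inch '[[0.5,4,0,0,3.5],[0.8,8,0,0,3.5],[1,12,0,0,3.5],[1.2,15,0,0,3.5],[1.3,17.3,0,0,3.5],[1.3,18.3,0,0,3.5],[1.3,18.3,0,0,3.5],[1.3,18.3,0,0,3.5]]';  python3 - <<'E'
from h import *
snap('top','top5');c=snap('scene','scene5');cv2.imwrite('pics/c5.png',cv2.resize(c['image'][60:260,270:510],None,fx=3,fy=3));print(readout.read_state()['position'])
E
```

```text
time_s: 13.0
position: [0.5365, 0.1065, 0.1003]
tcp_rot: [[-0.645, 0.764, 0.002], [0.764, 0.645, -0.0], [-0.001, 0.001, -1.0]]
force: [1.2, 0.5, -0.8]
opening: 0.499
grasp_force: 30.0
time_s: 13.67
position: [0.5478, 0.2869, 0.0997]
tcp_rot: [[-0.644, 0.765, -0.001], [0.765, 0.644, -0.001], [-0.0, -0.002, -1.0]]
force: [-1.0, -0.6, -0.5]
opening: 0.502
grasp_force: 30.0
[0.54815315 0.28579309 0.09985495]
```

View pics/c5.png

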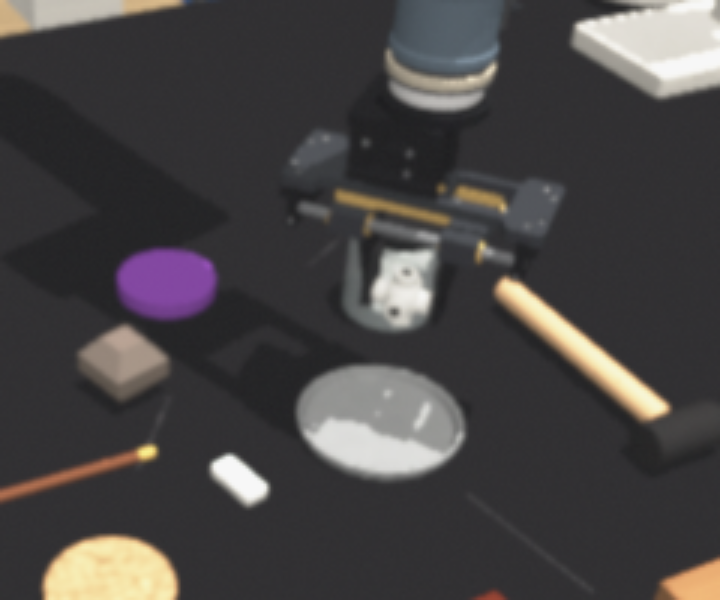

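c5: the hub is held in front of the jar at about (405,285) and above the dish at (380,420). The gripper's body is on the dish side of the jar, with about 5 cm computed clearance. Lowering it.

```bash
python3 -m inch '[[0,0,-3,0,3.5],[0,0,-6,0,3.5],[0,0,-7.5,0,3.5],[0,0,-8,0,3.5],[0,0,-8.3,0,3.5],[0,0,-8.4,0,3.5],[0,0,-8.45,0,3.5],[0,0,-8.5,0,3.5],[0,0,-8.5,0,3.5]]'
```

```text
time_s: 14.52
position: [0.5492, 0.2877, 0.0162]
tcp_rot: [[-0.643, 0.766, 0.002], [0.766, 0.643, 0.001], [-0.001, 0.002, -1.0]]
force: [-0.7, -0.2, -0.6]
opening: 0.5
grasp_force: 30.0
```

```bash
python3 -m inch '[[0,0,-0.05,0,3.5],[0,0,-0.1,0,3.5],[0,0,-0.1,0,3.5],[0,0,-0.15,0,3.5],[0,0,-0.15,0,3.5]]'
```

```text
time_s: 14.93
position: [0.5489, 0.2878, 0.0149]
tcp_rot: [[-0.644, 0.765, 0.001], [0.765, 0.644, 0.0], [-0.001, 0.001, -1.0]]
force: [-2.4, -0.9, 7.7]
opening: 0.5
grasp_force: 30.0
```

```bash
python3 -m inch '[[0,0,0,0,4.7],[0,0,0,0,5.2],[0,0,0,0,5.8],[0,0,0,0,5.8],[0,0,0,0,5.8],[0,0,0,0,5.8],[0,0,1,0,5.8],[0,0,4,0,5.8],[0,0,8,0,6],[0,-3,9,0,7]]'; python3 -m inch '[[-0.5,-4,0,-5,7],[-1,-8,0,-10,7],[-1.5,-12,0,-15,7],[-2,-16,0,-20,7],[-3,-20,0,-26,7],[-4,-24,0,-26,7],[-5,-28,0,-26,7],[-6,-32,0,-26,7],[-7,-36,0,-26,7],[-8,-40,0,-26,7]]'; python3 -m inch '[[-1,-4,0,0,7],[-2,-8,0,0,7],[-3,-12,0,0,7],[-3.5,-16,0,0,7],[-3.9,-20.7,0,0,7],[-3.9,-20.7,0,0,7],[-3.9,-20.7,0,0,7],[-3.9,-20.7,0,0,7]]';python3 - <<'E'
from h import *
snap('top','top6');c=snap('scene','scene6');im=c['image'];print(readout.read_state()['position'])
cv2.imwrite('pics/c6.png',np.hstack([cv2.resize(im[130:290,60:220],(390,390)),cv2.resize(im[110:270,330:490],(390,390))]))
E
```

```text
time_s: 15.77
position: [0.5523, 0.2624, 0.1095]
tcp_rot: [[-0.646, 0.763, 0.012], [0.763, 0.646, 0.005], [-0.004, 0.012, -1.0]]
force: [1.4, 0.2, 0.7]
opening: 0.713
grasp_force: 0.0
time_s: 16.6
position: [0.4679, -0.1444, 0.1043]
tcp_rot: [[-0.243, 0.97, 0.001], [0.97, 0.243, -0.001], [-0.001, 0.001, -1.0]]
force: [1.5, -0.2, -0.0]
opening: 0.805
grasp_force: 0.0
time_s: 17.27
position: [0.4289, -0.3489, 0.1037]
tcp_rot: [[-0.241, 0.97, -0.001], [0.97, 0.241, 0.001], [0.001, -0.0, -1.0]]
force: [-1.0, 0.6, -0.4]
opening: 0.805
grasp_force: 0.0
[ 0.42906413 -0.34719186  0.10352531]
```

View pics/c6.png

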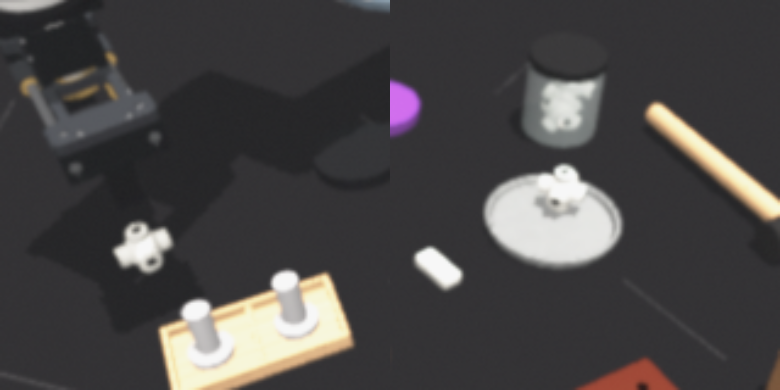

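c6: hub one sits level in the dish at (563,190). The gripper is over hub two at (143,247).

```bash
python3 -m inch '[[0,0,-4,0,7],[0,0,-7,0,7],[0,0,-9,0,7],[0,0,-9.3,0,7],[0,0,-9.3,0,7],[0,0,-9.3,0,5.5],[0,0,-9.3,0,4],[0,0,-9.3,0,3.5],[0,0,-9.3,0,3.5],[0,0,-9.3,0,3.5]]'; python3 -m inch '[[0,0,0,0,3.5],[0,0,0,0,3.5],[0,0,0,0,3.5],[0,0,0,0,3.5]]'
```

```text
time_s: 18.2
position: [0.4298, -0.3499, 0.0115]
tcp_rot: [[-0.243, 0.97, 0.001], [0.97, 0.243, -0.001], [-0.002, 0.001, -1.0]]
force: [-0.3, 0.4, -0.3]
opening: 0.515
grasp_force: 0.1
time_s: 18.53
position: [0.4299, -0.35, 0.0115]
tcp_rot: [[-0.242, 0.97, 0.001], [0.97, 0.242, -0.001], [-0.001, 0.001, -1.0]]
force: [0.8, -0.2, 5.9]
opening: 0.5
grasp_force: 30.0
```

```bash
python3 -m inch '[[0,0,1.5,0,3.5],[0,0,4.5,0,3.5],[1,2,8,0,3.5],[2,5,9,4,3.5],[3,9,9,8,3.5],[4,13,9,12,3.5],[5,17,9,16,3.5],[6,21,9,20,3.5],[7,25,9,24,3.5],[8,29,9,26,3.5]]'; python3 -m inch '[[1,4,0,0,3.5],[2,8,0,0,3.5],[3,12,0,0,3.5],[4,16,0,0,3.5],[5,20,0,0,3.5],[6,24,0,0,3.5],[7,28,0,0,3.5],[7.4,30.6,0,0,3.5],[7.4,30.6,0,0,3.5],[7.4,30.6,0,0,3.5]]'; python3 -m inch '[[0,0,-3,0,3.5],[0,0,-6,0,3.5],[0,0,-7.5,0,3.5],[0,0,-8,0,3.5],[0,0,-8.3,0,3.5],[0,0,-8.4,0,3.5],[0,0,-8.5,0,3.5],[0,0,-8.55,0,3.5],[0,0,-8.55,0,3.5]]'
```

```text
time_s: 19.37
position: [0.5094, -0.0577, 0.1005]
tcp_rot: [[-0.645, 0.764, -0.0], [0.764, 0.645, 0.0], [0.0, -0.0, -1.0]]
force: [1.6, 0.3, -0.2]
opening: 0.505
grasp_force: 30.0
time_s: 20.2
position: [0.5829, 0.248, 0.1001]
tcp_rot: [[-0.646, 0.763, -0.001], [0.763, 0.646, -0.0], [-0.0, -0.001, -1.0]]
force: [-0.1, -0.2, -1.0]
opening: 0.505
grasp_force: 30.0
time_s: 20.95
position: [0.5842, 0.2466, 0.0162]
tcp_rot: [[-0.643, 0.766, 0.002], [0.766, 0.643, 0.0], [-0.001, 0.002, -1.0]]
force: [0.2, -0.2, 0.5]
opening: 0.506
grasp_force: 30.0
```

```bash
python3 -m inch '[[0,0,-0.05,0,3.5],[0,0,-0.1,0,3.5],[0,0,-0.1,0,3.5],[0,0,-0.1,0,3.5]]'
```

```text
time_s: 21.28
position: [0.5841, 0.2467, 0.0155]
tcp_rot: [[-0.644, 0.765, 0.002], [0.765, 0.644, 0.0], [-0.001, 0.001, -1.0]]
force: [-0.7, 0.0, 5.5]
opening: 0.5
grasp_force: 30.0
```

```bash
python3 -m inch '[[0,0,0,0,4.7],[0,0,0,0,5.2],[0,0,0,0,5.6],[0,0,0,0,5.6],[0,0,0,0,5.6],[0,0,0,0,5.6],[0,0,1,0,5.6],[0,0,4,0,5.6],[0,0,8,0,6],[-1,-1,10,0,7.5]]'; python3 -m inch '[[-3,-3,0,-7,8],[-6,-6,0,-14,8],[-9,-9,0,-21,8],[-12,-12,0,-24.6,8],[-13.5,-13.7,0,-24.6,8],[-13.5,-13.7,0,-24.6,8],[-13.5,-13.7,0,-24.6,8],[-13.5,-13.7,0,-24.6,8]]';python3 - <<'E'
from h import *
t=snap('top','top7');c=snap('scene','scene7');im=c['image'];print(readout.read_state()['position'])
cv2.imwrite('pics/c7.png',np.hstack([cv2.resize(im[90:270,260:440],(390,390)),cv2.resize(t['image'][120:280,215:375],(390,390))]))
E
```

```text
time_s: 22.12
position: [0.5776, 0.2383, 0.1186]
tcp_rot: [[-0.644, 0.765, 0.009], [0.765, 0.644, 0.003], [-0.004, 0.009, -1.0]]
force: [0.7, 0.3, 0.5]
opening: 0.704
grasp_force: 0.0
time_s: 22.78
position: [0.4403, 0.0996, 0.1148]
tcp_rot: [[-0.266, 0.964, 0.003], [0.964, 0.266, 0.0], [-0.001, 0.003, -1.0]]
force: [0.0, 0.9, -0.1]
opening: 0.917
grasp_force: 0.0
[0.44036881 0.10007561 0.11444335]
```

View pics/c7.png

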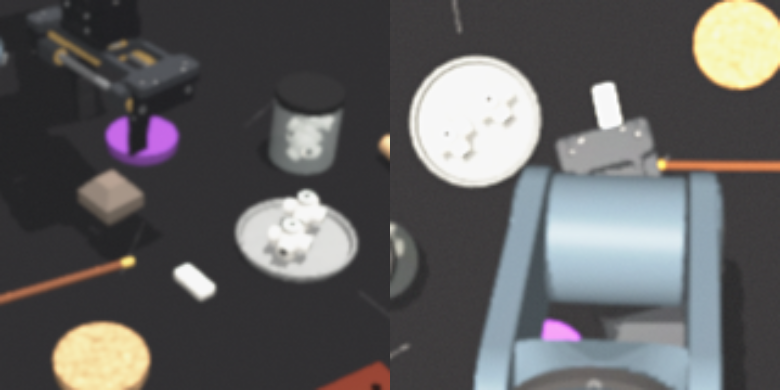

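c7: both hubs sit level and side by side in the dish, at (460,140) and (500,110) in the right half. The gripper is above the octahedron at (110,197). Picking it last, as asked.

```bash
python3 -m inch '[[0,0,-4,0,8],[0,0,-7.5,0,8],[0,0,-9.7,0,8],[0,0,-10.6,0,8],[0,0,-10.6,0,8],[0,0,-10.6,0,6.5],[0,0,-10.6,0,5],[0,0,-10.6,0,4.3],[0,0,-10.6,0,4.3],[0,0,-10.6,0,4.3]]'; python3 -m inch '[[0,0,0,0,4.3],[0,0,0,0,4.3],[0,0,0,0,4.3],[0,0,0,0,4.3]]'
```

```text
time_s: 23.72
position: [0.4391, 0.0995, 0.009]
tcp_rot: [[-0.266, 0.964, 0.002], [0.964, 0.266, -0.0], [-0.001, 0.002, -1.0]]
force: [-0.1, 0.6, -0.4]
opening: 0.628
grasp_force: 0.0
time_s: 24.05
position: [0.4391, 0.0995, 0.0089]
tcp_rot: [[-0.266, 0.964, 0.002], [0.964, 0.266, -0.0], [-0.001, 0.002, -1.0]]
force: [-1.0, -0.6, 7.0]
opening: 0.597
grasp_force: 30.0
```

```bash
python3 -m inch '[[0,0,1.5,0,4.3],[0,0,5,0,4.3],[1,0,8,0,4.3],[4,-2,9,0,4.3],[8,-4,9,0,4.3],[12,-6,9,0,4.3],[16,-8,9,0,4.3],[20.8,-9.8,9,0,4.3],[20.8,-9.8,9,0,4.3],[20.8,-9.8,9,0,4.3]]'; python3 -m inch '[[0,0,-3,0,4.3],[0,0,-5.5,0,4.3],[0,0,-6.5,0,4.3],[0,0,-7,0,4.3],[0,0,-7.2,0,4.3],[0,0,-7.3,0,4.3],[0,0,-7.3,0,4.3],[0,0,-7.3,0,4.3]]'
python3 - <<'E'
from h import *
t=snap('top','top8');c=snap('scene','scene8');im=c['image'];print(readout.read_state()['position'])
cv2.imwrite('pics/c8.png',cv2.resize(im[170:300,230:400],None,fx=4,fy=4))
E
```

```text
time_s: 24.88
position: [0.6519, -0.0015, 0.0984]
tcp_rot: [[-0.264, 0.965, 0.007], [0.965, 0.264, -0.002], [-0.004, 0.007, -1.0]]
force: [-0.0, -0.1, -1.6]
opening: 0.595
grasp_force: 30.0
time_s: 25.55
position: [0.6473, 0.0015, 0.0264]
tcp_rot: [[-0.266, 0.964, 0.002], [0.964, 0.266, -0.0], [-0.001, 0.002, -1.0]]
force: [0.1, 0.1, -1.5]
opening: 0.595
grasp_force: 30.0
[0.64716423 0.00147373 0.02621651]
```

View pics/c8.png

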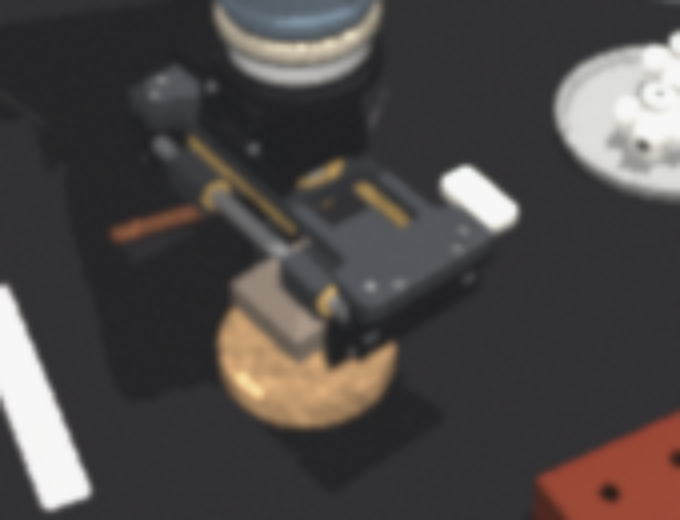

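c8: the octahedron is held just above the cork, its front waist corner at (302,355), with the disc centred near (307,350). Lowering until it touches.

```bash
python3 -m inch '[[0,0,-0.1,0,4.3],[0,0,-0.15,0,4.3],[0,0,-0.2,0,4.3],[0,0,-0.25,0,4.3],[0,0,-0.25,0,4.3],[0,0,-0.25,0,4.3]]'
```

```text
time_s: 26.15
position: [0.6467, 0.0015, 0.024]
tcp_rot: [[-0.266, 0.964, 0.001], [0.964, 0.266, -0.0], [-0.0, 0.001, -1.0]]
force: [-2.3, 0.6, 6.4]
opening: 0.596
grasp_force: 30.0
```

Contact at the expected height. Releasing, lifting and backing off to the robot's right so both cameras can see.

```bash
python3 -m inch '[[0,0,0,0,5.4],[0,0,0,0,5.8],[0,0,0,0,6.5],[0,0,0,0,7],[0,0,0,0,7.5],[0,0,0,0,7.5],[0,0,1,0,7.5],[0,0,4,0,7.5],[0,0,8,0,7.5],[0,0,12,0,7.5]]'; python3 -m inch '[[-3,-3,0,0,7.5],[-6,-6,0,0,7.5],[-9,-9,0,0,7.5],[-12,-12,0,0,7.5],[-15,-15,0,0,7.5],[-18,-18,0,0,7.5],[-20,-22,0,0,7.5],[-22,-26,0,0,7.5],[-22,-30,0,0,7.5],[-22,-34,0,0,7.5]]'
python3 - <<'E'
from h import *
t=snap('top','top9');c=snap('scene','scene9');im=c['image']
cv2.imwrite('pics/c9.png',np.vstack([cv2.resize(t['image'][95:225,215:515],None,fx=2.3,fy=2.3),cv2.resize(im[160:280,110:430],(690,259))]))
E
```

```text
time_s: 26.98
position: [0.6454, 0.0017, 0.1433]
tcp_rot: [[-0.266, 0.964, -0.003], [0.964, 0.266, 0.001], [0.001, -0.003, -1.0]]
force: [1.6, -0.7, 0.0]
opening: 0.861
grasp_force: 0.0
time_s: 27.82
position: [0.4246, -0.3334, 0.1434]
tcp_rot: [[-0.265, 0.964, -0.001], [0.964, 0.265, 0.001], [0.001, -0.0, -1.0]]
force: [1.0, -0.1, 0.2]
opening: 0.861
grasp_force: 0.0
```

View pics/c9.png

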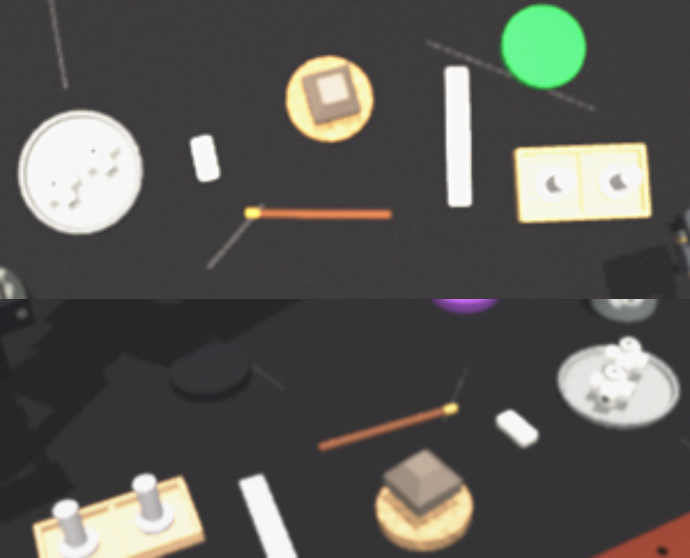

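c9: both punches stand in their bays, at (553,183) and (618,181). Both hubs are flat in the dish, around (80,175). The octahedron is upright and centred on the cork: (332,95) against the disc centre at (330,98), and the tilt of the view explains the difference.

```bash
python3 -c "
from rig import bot; print(bot.hand_in())"
```

```text
the job is handed in; nothing more can be done
None
```

I handed in the job after about 28 s of robot time: both punches stand in their tray bays, both hubs sit side by side in the dish, and the octahedron, placed last, stands upright in the middle of the cork stand; the jar and mallet were never touched.

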